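Dust the film holder's glass, then hold its lift dial at the third click

ROBOT

A 6-joint arm with a two-finger parallel gripper is mounted at the origin on the work surface. World frame = base frame: x ahead of the robot, y to its left, z up, the work surface at z = 0. Lengths are in m, angles in degrees, forces in N, time in s.
With the tool pointing down it reaches from about 0.375 to 0.9 m from the base axis. Payload 3.1 kg.
Tool frame: the origin (TCP) lies at the very end of the fingers, on their centre line; the grasp point (between the pads) lies r.hold_point_z behind it (r.hold_point_z is the distance from the TCP to the grasp point, in m); z points along the fingers, y is the direction in which the jaws open and shut (so a half turn about z gives the same grasp; the last joint's range is limited). The gripper opens to 85 mm and grips with 20 to 120 N. Pads are 22 mm wide; open, the fingers measure 114 mm over their backs; the gripper's body (76 mm by 85 mm) begins 54 mm behind the grasp point. The pads swing forward as they close: fully open they stand 13 mm farther back than shut.
Start: joints at [55.262, 30.224, 82.088, -0, 67.689, -10.227], TCP at [0.259, 0.569, 0.231] pointing down, gripper open.
Joint ranges: [-176.69, 176.69], [-43.24, 126.21], [12.49, 139.97], [-82, 262], [0, 151.66], [-163.58, 163.58]. Speed limits (degrees/s): [159.86, 159.86, 180, 180, 180, 180].

INTERFACE

Orientations are given as a 3x3 rotation matrix whose columns are the frame's x, y, z axes.
In Python, from rig import r gives the robot as it stands.
- The arm moves only by the tool jog_arm, never from a script. Its argument "rows" is a list of rows, each an object with "fingers": the opening, from -1 (shut) to 1 (fully open); "dp": the shift along the tool's x, y, z in m, a list of three; "yaw": the turn about the tool's z in rad. In form: [{"fingers": fingers, "dp": [tx, ty, tz], "yaw": yaw}, ...]. A call has 1 to 20 rows; each row is the pose to reach, as a shift and turn from the pose commanded when the call began, along the tool's axes at that moment; what a row does not reach only later rows make up. A row lasts 1/12 s, in which the tool goes at most 41.7 mm and 7.16 degrees, less where a joint would pass 70% of its speed; a pose out of reach is approached as far as the arm can. A call with a gripper value outside its range is refused whole. The fingers move at their own pace and stop on an object; "grip_force" is the grip in N (left out, the last holds). Time passes only in rows, so rows that repeat a pose let the fingers close. It gives the time, the measured TCP pose, the force and the opening at its end, in the units of the state.
- r.get_state(): the state, without advancing time (a new reading comes with each control period).
- r.grab_frame(name): name is "scene" or "top" or "wrist"; returns a dict with "image" (480x640x3 uint8, blue, green, red), "fx", "fy", "cx", "cy" (pixels), "world_from_camera" (4x4, takes a point from camera to world coordinates). Camera axes: x right, y down, z forward; pixel columns grow to the right and rows downward; lengths in m; the calibration is good to about 2 mm. The wrist camera is an equidistant fisheye: a pixel r from the principal point sees the ray r / f radians off the axis. A picture is of the moment at which its call begins. There is no depth.
- r.job_done(): hands the job in, once; it reports no verdict.
The state is a dict: "t": time; "q": joint angles; "joint_vel": joint speeds; "joint_torque": joint torques, N m; "ee_pos": TCP position; "tool_rot": TCP orientation; "wrist_force": force on the tool from outside, world axes, zero at the start; "wrist_torque": the same for the moment, N m; "finger_gap": finger opening in m.
Only numpy, scipy, OpenCV 4.12 (cv2) and the standard library are available. Lean on these libraries where they do the work, as an engineer would, in place of code of your own. Each camera call takes 0.05 s, during which the arm holds its last target. There are 200 camera calls.

TASK

Take the velvet wiper from the lowest step of the wooden riser, draw its pad over the film holder's cover glass in a light, unbroken pass from the end beside the dial to the other end, set it back on that lowest step, pad down, and let it go. Then grip the holder's spring-return lift dial, turn it clockwise past its first two clicks to the third, which raises the glass fully so that I can slide the next strip in, and finish while still gripping it and holding it there against its spring. Leave the lens, the two filter cases and the blower where they are.

Things in the scene. Friction and masses are not known exactly. Their poses are not given: they have to be found in the camera images.
- holder: Film holder: a fixed black box 156 (x) x 270 (y) x 45 mm high, origin at the centre of its underside. The cover glass lies on its deck along y, centred at x = +35 mm. A round housing 58 mm across, 22 mm high, near the -x, -y corner carries the lift dial (axis at x = -46, y = -85 mm). Two 7 mm steel pins, tops 63 mm above the ledge, stand on the glass's centre line at y = -100 and +100 mm.
- glass_top (a point): Centre of the cover glass's upper face, 51 mm above the ledge while down; axes as the holder's. Clear pane 60 (x) x 172 mm (y), 5 mm thick; its aluminium edge, 5 mm wide, lies 0.5 mm lower. The dial stands beside the -y end, so the pass goes from -y to +y. About 2 to 6 N is right; 20 N is too much.
- glass (a joint): Lift of the cover glass in m: 0 down on the film, 0.008 fully raised. Geared to the dial: it rises 7.6 mm per rad.
- dial (a joint): Lift dial: turn in rad, 0 at rest, positive clockwise seen from above. Clicks at 0.35, 0.70 and 1.05 rad, end stop at 1.15. A spring of 0.03 Nm at rest rising to 0.08 Nm at the third click, with 0.03 Nm more or less on the way over the clicks, turns it back to 0 from any angle when it is let go.
- dial_grip (a point): On the dial's axis, at the top of its grip bar, 96 mm above the ledge. Bar 46 mm long (x), 11 mm thick (y), 22 mm high, on a disc 52 mm across (bar's foot 74 mm above the ledge). Axes turn with the dial; at rest they are the holder's. Pinch the bar along y, fingertips 2 to 5 mm above the disc, with 15 to 25 N.
- riser: Wooden riser, fixed, origin at the centre of its underside, 255 mm deep (x), 240 mm wide (y). Three steps 85 mm deep, rising to +x: tops 35, 70 and 105 mm high, centred at x = -85, 0 and +85 mm. The wiper's place is anywhere on the lowest step, standing flat; filter cases lie on the middle one, lens and blower stand on the top one.
- wiper_grip (a point): Centre of the wooden handle rib of the velvet wiper (110 g): the rib is 56 mm long (x), 20 mm thick (y) and 42 mm high, on a plate 66 by 34 mm and 8 mm thick. The point lies 39 mm above the pad's face, 21 mm below the rib's top and 21 mm above the plate. Pinched along y.
- pad_face (a point): Centre of the wiper's velvet underside, 58 mm (x, across the sweep) by 34 mm (y); axes as the wiper's. The pad is foam-backed and gives up to 4 mm at 1.5 N per mm.
- lens_mid (a point): Prime lens standing on the riser's top step, 65 mm across, 62 mm high; point half-way up. To be left alone.
- filter1_mid (a point): Filter in a flat clear case 70 x 70 x 11 mm on the middle step; the case's centre. To be left alone.
- filter2_mid (a point): Second filter in a like case on the middle step; the case's centre. To be left alone.
- blower_mid (a point): Rubber blower standing on the top step, 57 mm across, 107 mm high with its nozzle; point half-way up. To be left alone.

How it is judged:
By the outcome, as a careful person would: the job done as asked, in the order asked, and still so for the second after the job is handed in, while the arm keeps its last pose, push and grip.
It also fails if it takes over 72 s, if anything falls off the work surface, if the arm or the gripper's body presses on something with over 40 N, if the wrist force passes 120 N, or if a joint passes its speed limit or range.

## Working session

There is one attempt and no reset: what is moved stays moved. The work goes in short steps, Python scripts to look and compute and a tool call to move; the robot and the scene stay as the last step left them, time stands still between calls to the robot, and variables do not carry over. Pictures are saved under pics/ and viewed, about 8 in all and at most 12, crops included, and the job is handed in when it is done.

Besides the shell and the picture viewer there is one more tool, called after "Call:" by a JSON object that holds its "name" and its "arguments". jog_arm: Moves the arm, as the interface text tells. Its arguments: {"type":"object","properties":{"rows":{"type":"array","items":{"type":"object","properties":{"fingers":{"type":"number"},"dp":{"type":"array","items":{"type":"number"}},"yaw":{"type":"number"}}}},"grip_force":{"type":"number"}},"required":["rows"]}

```bash
mkdir -p pics
python3 - <<'E'
from rig import r
import cv2,numpy as np
s=r.get_state();print({k:np.round(v,4).tolist() for k,v in s.items()},r.hold_point_z)
np.set_printoptions(precision=4,suppress=True)
for n in("scene","top","wrist"):
    f=r.grab_frame(n);cv2.imwrite(f"pics/{n}0.png",f["image"]);print(n,f["fx"],f["fy"],f["cx"],f["cy"]);print(f["world_from_camera"])
E
```

```text
{'t': 0.0, 'q': [55.2648, 30.2803, 82.157, 0.0014, 67.6888, -10.2267], 'joint_vel': [-0.0536, 0.0747, 0.0035, -0.0742, -0.0558, -0.0821], 'joint_torque': [-0.0013, -44.2355, -17.8021, -0.0004, 0.0085, -0.0], 'ee_pos': [0.2588, 0.5681, 0.2303], 'tool_rot': [[-0.9099, 0.4148, -0.0013], [0.4148, 0.9099, -0.0018], [0.0004, -0.0022, -1.0]], 'wrist_force': [-0.6365, 0.2297, -0.4167], 'wrist_torque': [0.0243, -0.008, -0.0015], 'finger_gap': 0.0857} 0.0187
scene 558.1186614065276 558.1186614065276 317.782600787627 238.66122181863196
[[-0.429   0.7521 -0.5003  1.1   ]
 [ 0.9031  0.3674 -0.2222  0.2379]
 [ 0.0167 -0.5471 -0.8369  0.9749]
 [ 0.      0.      0.      1.    ]]
top 494.08146588344147 494.08146588344147 329.6470717701138 237.7415556017976
[[ 0.0315 -0.9683  0.2478  0.3862]
 [-0.9995 -0.0316  0.0039 -0.0069]
 [ 0.0041 -0.2478 -0.9688  0.9223]
 [ 0.      0.      0.      1.    ]]
wrist 371.64829954431775 371.64829954431775 317.1784317879937 240.617278878818
[[ 0.4154  0.8723  0.2581  0.1937]
 [ 0.9096 -0.3978 -0.1196  0.5985]
 [-0.0017  0.2844 -0.9587  0.373 ]
 [ 0.      0.      0.      1.    ]]
```

View pics/top0.png

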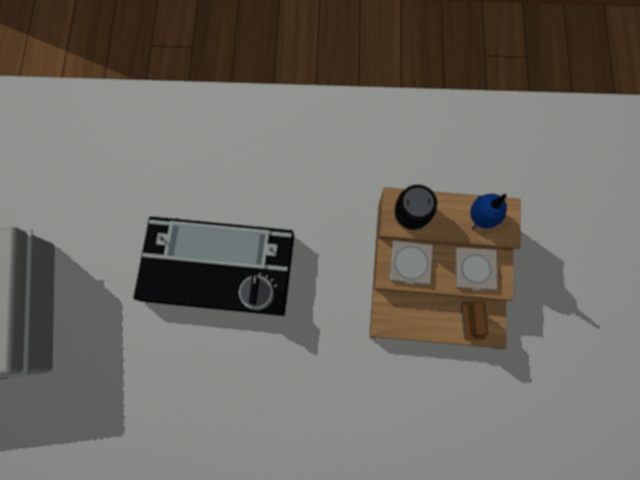

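View pics/scene0.png

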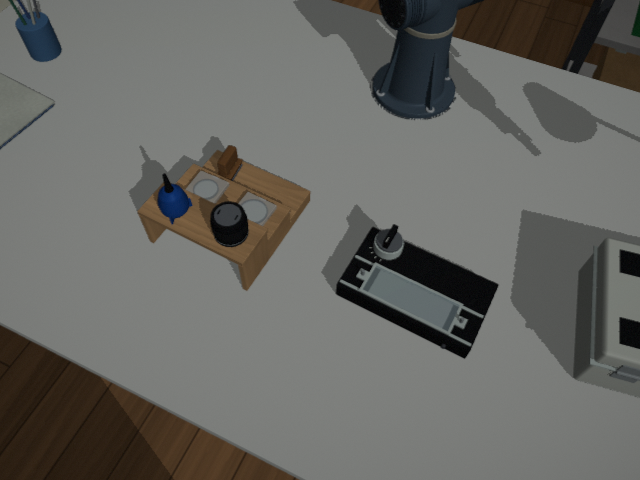

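The top view shows the holder (glass around (216,245), dial around (256,292)) and the riser, with the wiper at (475,319). In the scene view the wiper is at (229,163), the dial at (390,243) and the glass at (412,298). Next I'll zoom in on both.

Run:
```python
import cv2,numpy as np
t=cv2.imread("pics/top0.png");s=cv2.imread("pics/scene0.png")
c=lambda im,x,y,w,h,k:cv2.resize(im[y:y+h,x:x+w],(w*k,h*k),interpolation=cv2.INTER_CUBIC)
# left: top holder (130..300,210..320) ; scene holder
A=c(t,130,210,170,110,2);B=c(s,335,220,170,140,2);C=c(t,440,280,85,75,5);D=c(s,190,130,85,75,5)
im=np.zeros((600,800,3),np.uint8)
im[:220,:340]=A;im[220:500,:340]=B;im[0:300,345:345+340+85]=c(t,440,285,86,60,5)[:, :425];im[300:600,345:770]=c(s,190,135,85,60,5)
im=cv2.convertScaleAbs(im,alpha=1.6)
cv2.imwrite("pics/m1.png",im)
```

```text
(no output)
```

View pics/m1.png

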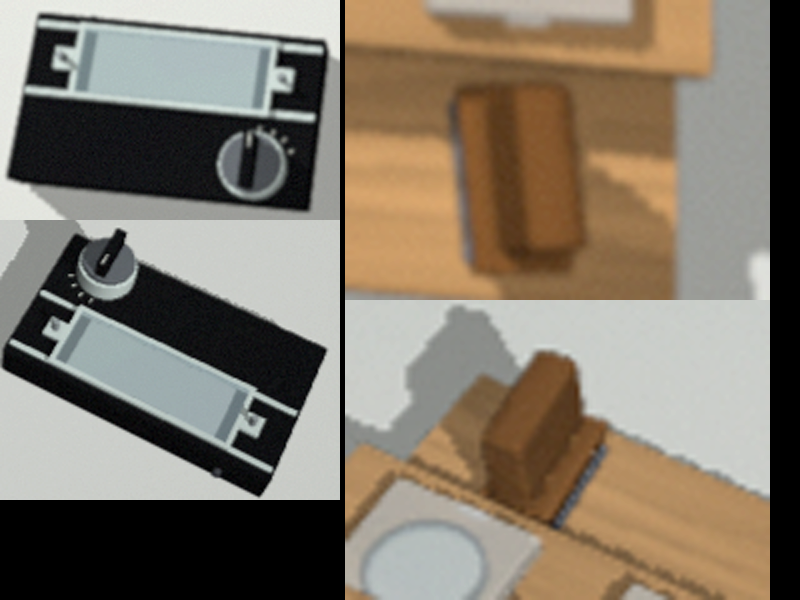

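The crops show the rib top at about (480.6,318.2) in the top view and (227.2,155) in the scene view. The dial bar top is near (254,289) and (391.5,235), and the frame corners are visible in both. I'll triangulate these.

```bash
cat > h.py <<'E'
import numpy as np,cv2
from rig import r
np.set_printoptions(precision=4,suppress=True)
def ray(f,p):
    T=np.array(f["world_from_camera"]);x=(p[0]-f["cx"])/f["fx"];y=(p[1]-f["cy"])/f["fy"]
    if f.get("fish"):
        t=np.hypot(x,y);k=np.sin(t)/t if t>1e-9 else 1;d=np.array([x*k,y*k,np.cos(t)])
    else:d=np.array([x,y,1.])
    d=T[:3,:3]@d;return T[:3,3],d/np.linalg.norm(d)
def grab(n):
    f=dict(r.grab_frame(n));f["fish"]=n=="wrist";return f
def onz(f,p,z):
    o,d=ray(f,p);return o+d*(z-o[2])/d[2]
def tri(obs):
    A=np.zeros((3,3));b=np.zeros(3);R=[ray(f,p) for f,p in obs]
    for o,d in R:
        M=np.eye(3)-np.outer(d,d);A+=M;b+=M@o
    x=np.linalg.solve(A,b)
    return x,max(np.linalg.norm((np.eye(3)-np.outer(d,d))@(x-o)) for o,d in R)
E
python3 - <<'E'
from h import *
t=grab("top");s=grab("scene")
T=lambda x,y:(130+x/2,210+y/2);S=lambda x,y:(335+x/2,220+(y-220)/2)
T2=lambda x,y:(440+(x-345)/5,285+y/5);S2=lambda x,y:(190+(x-345)/5,135+(y-300)/5)
def p(n,a,b):
    x,e=tri([(t,a),(s,b)]);print(n,x,round(e,4));return x
p("ribtop",T2(548,166),S2(531,400))
p("rib+x end",T2(543,85),S2(504,442));p("rib-x end",T2(553,248),S2(560,357))
p("dialbar",T(248,158),S(113,250))
C=[p("fr",a,b) for a,b in [(T(80,25),S(225,447)),(T(277,42),S(50,358)),(T(270,112),S(80,307)),(T(75,97),S(255,390))]]
print("frame mean",np.mean(C,0))
# holder silhouette corners top face
H=[p("box",a,b) for a,b in [(T(40,14),S(270,468)),(T(328,40),S(5,345)),(T(310,210),S(75,235)),(T(8,180),S(326,348))]]
m=np.mean(H,0);print("box mean",m)
for a,b in((0,1),(3,2)):
    for K in(C,H):
        d=K[a]-K[b];print("yaw from +y axis",np.degrees(np.arctan2(-d[0],d[1])),np.linalg.norm(d))
# riser lowest step corners at z .035 from top view
for q in[(371,337),(506,347),(508,298),(376,291)]: print(onz(t,q,.035))
E
```

```text
ribtop [ 0.4678 -0.2574  0.0932] 0.0018
rib+x end [ 0.4941 -0.2553  0.0955] 0.0027
rib-x end [ 0.4411 -0.2585  0.0926] 0.0013
dialbar [0.5044 0.1237 0.0923] 0.0026
fr [0.6286 0.2888 0.0513] 0.001
fr [0.6168 0.1102 0.0537] 0.0021
fr [0.5522 0.1135 0.0512] 0.0029
fr [0.5612 0.2921 0.0457] 0.0036
frame mean [0.5897 0.2011 0.0505]
box [0.6352 0.3273 0.0579] 0.0023
box [0.6209 0.0651 0.0499] 0.0031
box [0.4674 0.0745 0.0375] 0.0032
box [0.4855 0.3423 0.0419] 0.0014
box mean [0.5522 0.2023 0.0468]
yaw from +y axis -3.774646599735098 0.17899047458826228
yaw from +y axis -3.1076553947633165 0.26272940187243743
yaw from +y axis -2.8970950991753464 0.17898980498919206
yaw from +y axis -3.8628494131064284 0.26843909835668023
[ 0.435 -0.082  0.035]
[ 0.4253 -0.3193  0.035 ]
[ 0.5118 -0.3278  0.035 ]
[ 0.5168 -0.0901  0.035 ]
```

Call:
{"name": "jog_arm", "arguments": {"rows": [{"fingers": 1,"dp": [-0.327,-0.256,0],"yaw": -0.489},{"fingers": 1,"dp": [-0.327,-0.256,0],"yaw": -0.489},{"fingers": 1,"dp": [-0.327,-0.256,0],"yaw": -0.489},{"fingers": 1,"dp": [-0.327,-0.256,0],"yaw": -0.489},{"fingers": 1,"dp": [-0.327,-0.256,0],"yaw": -0.489},{"fingers": 1,"dp": [-0.327,-0.256,0],"yaw": -0.489},{"fingers": 1,"dp": [-0.327,-0.256,0],"yaw": -0.489},{"fingers": 1,"dp": [-0.327,-0.256,0],"yaw": -0.489},{"fingers": 1,"dp": [-0.327,-0.256,0],"yaw": -0.489},{"fingers": 1,"dp": [-0.533,-0.665,0.03],"yaw": -0.489},{"fingers": 1,"dp": [-0.533,-0.665,0.03],"yaw": -0.489},{"fingers": 1,"dp": [-0.533,-0.665,0.03],"yaw": -0.489},{"fingers": 1,"dp": [-0.533,-0.665,0.03],"yaw": -0.489},{"fingers": 1,"dp": [-0.533,-0.665,0.03],"yaw": -0.489},{"fingers": 1,"dp": [-0.533,-0.665,0.03],"yaw": -0.489},{"fingers": 1,"dp": [-0.533,-0.665,0.03],"yaw": -0.489},{"fingers": 1,"dp": [-0.533,-0.665,0.03],"yaw": -0.489},{"fingers": 1,"dp": [-0.533,-0.665,0.03],"yaw": -0.489},{"fingers": 1,"dp": [-0.533,-0.665,0.03],"yaw": -0.489},{"fingers": 1,"dp": [-0.533,-0.665,0.03],"yaw": -0.489}]}}

```text
t: 1.92
ee_pos: [0.4644, -0.2147, 0.204]
tool_rot: [[-0.998, -0.061, 0.0], [-0.061, 0.998, 0.0], [-0.0, -0.0, -1.0]]
wrist_force: [0.7, 0.4, 0.6]
finger_gap: 0.0855
```

Run:
```python
from h import *
import pickle
f=grab("wrist");pickle.dump(f,open("w1.pkl","wb"));cv2.imwrite("pics/w1.png",f["image"]);print(r.get_state()["ee_pos"])
```

```text
[ 0.4671 -0.2237  0.2042]
```

Call:
{"name": "jog_arm", "arguments": {"rows": [{"fingers": 1,"dp": [-0.001,-0.043,0.0],"yaw": 0},{"fingers": 1,"dp": [-0.001,-0.043,0.0],"yaw": 0},{"fingers": 1,"dp": [-0.001,-0.043,0.0],"yaw": 0},{"fingers": 1,"dp": [-0.001,-0.043,0.0],"yaw": 0}]}}

```text
t: 2.3
ee_pos: [0.4678, -0.2547, 0.2037]
tool_rot: [[-0.998, -0.06, -0.001], [-0.06, 0.998, 0.001], [0.001, 0.001, -1.0]]
wrist_force: [0.3, 0.2, 0.0]
finger_gap: 0.0857
```

Run:
```python
from h import *
import pickle
f=grab("wrist");pickle.dump(f,open("w2.pkl","wb"));cv2.imwrite("pics/w2.png",f["image"]);print(r.get_state()["ee_pos"])
g=pickle.load(open("w1.pkl","rb"))
R=[]
for k in(g,f):
    # predicted pixel of rib point, for a crop
    T=np.array(k["world_from_camera"]);c=T[:3,:3].T@(np.array([.468,-.257,.095])-T[:3,3]);t=np.arctan2(np.hypot(*c[:2]),c[2]);u=c[:2]/np.hypot(*c[:2])*t*k["fx"]+[k["cx"],k["cy"]];print(u)
    x,y=np.clip((u-[67,75]).astype(int),0,[639-134,479-150]);print(x,y)
    R.append(cv2.resize(k["image"][y:y+150,x:x+133],(399,450),interpolation=cv2.INTER_CUBIC))
cv2.imwrite("pics/m2.png",cv2.convertScaleAbs(np.hstack(R),alpha=1.6))
```

```text
[ 0.4678 -0.254   0.2038]
[257.4456 238.0333]
190 163
[313.7255 236.9349]
246 161
```

View pics/m2.png

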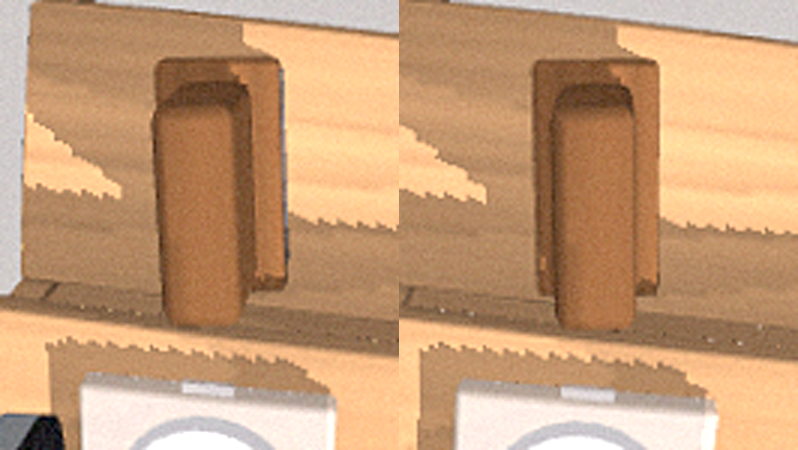

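Rib top centre is at (256.3,234.3) in w1 and (311.3,233.7) in w2, and the wiper stands flat.

Run:
```python
from h import *
import pickle
a,b=[pickle.load(open(f"w{i}.pkl","rb")) for i in(1,2)]
P=lambda x,y:(190+x/3,163+y/3);Q=lambda x,y:(246+(x-399)/3,161+y/3)
for u,v in[((199,214),(595,218)),((196,105),(595,108)),((201,322),(595.5,328))]:
    print(tri([(a,P(*u)),(b,Q(*v))]),onz(b,Q(*v),.095))
# plate corners
for v in[(535,60),(658,60),(660,295),(540,295)]:print(onz(b,Q(*v),.053))
# riser edge (front lowest edge)
for v in[(399,0),(798,42)]:print(onz(b,Q(*v),.035))
for v in[(399,285),(798,350)]:print(onz(b,Q(*v),.035))
```

```text
(array([ 0.4673, -0.2588,  0.0887]), np.float64(0.0001575364307280544)) [ 0.4657 -0.2588  0.095 ]
(array([ 0.4409, -0.2603,  0.0871]), np.float64(0.00018639349165272561)) [ 0.4397 -0.2603  0.095 ]
(array([ 0.4932, -0.2572,  0.0943]), np.float64(0.0002544831311618772)) [ 0.4932 -0.2572  0.095 ]
[ 0.4349 -0.277   0.053 ]
[ 0.4331 -0.2446  0.053 ]
[ 0.4985 -0.2394  0.053 ]
[ 0.5005 -0.2728  0.053 ]
[ 0.422  -0.3173  0.035 ]
[ 0.4274 -0.2045  0.035 ]
[ 0.5064 -0.316   0.035 ]
[ 0.5201 -0.1948  0.035 ]
```

Call:
{"name": "jog_arm", "arguments": {"rows": [{"fingers": 1,"dp": [0.001,-0.0045,0.04],"yaw": 0},{"fingers": 1,"dp": [0.001,-0.0045,0.08],"yaw": 0},{"fingers": 1,"dp": [0.001,-0.0045,0.1],"yaw": 0},{"fingers": 1,"dp": [0.001,-0.0045,0.1],"yaw": 0},{"fingers": 1,"dp": [0.001,-0.0045,0.1],"yaw": 0},{"fingers": 1,"dp": [0.001,-0.0045,0.1],"yaw": 0}]}}

```text
t: 2.85
ee_pos: [0.4685, -0.2596, 0.1053]
tool_rot: [[-0.998, -0.063, 0.002], [-0.063, 0.998, -0.001], [-0.001, -0.001, -1.0]]
wrist_force: [0.9, 0.0, 0.1]
finger_gap: 0.0853
```

Call:
{"name": "jog_arm", "arguments": {"rows": [{"fingers": 1,"dp": [0.002,0.001,0.022],"yaw": 0},{"fingers": 1,"dp": [0.002,0.001,0.044],"yaw": 0},{"fingers": 1,"dp": [0.002,0.001,0.044],"yaw": 0},{"fingers": 1,"dp": [0.002,0.001,0.044],"yaw": 0},{"fingers": -1,"dp": [0.002,0.001,0.044],"yaw": 0},{"fingers": -1,"dp": [0.002,0.001,0.044],"yaw": 0},{"fingers": -1,"dp": [0.002,0.001,0.044],"yaw": 0},{"fingers": -1,"dp": [0.002,0.001,0.044],"yaw": 0},{"fingers": -1,"dp": [0.002,0.001,0.044],"yaw": 0},{"fingers": -1,"dp": [0.002,0.001,0.044],"yaw": 0},{"fingers": -1,"dp": [0.002,0.001,0.044],"yaw": 0},{"fingers": -1,"dp": [0.002,0.001,0.044],"yaw": 0}], "grip_force": 40}}

```text
t: 3.85
ee_pos: [0.4658, -0.2592, 0.0602]
tool_rot: [[-0.998, -0.061, 0.0], [-0.061, 0.998, -0.0], [-0.0, -0.0, -1.0]]
wrist_force: [0.3, -0.3, 0.9]
finger_gap: 0.0191
```

Call:
{"name": "jog_arm", "arguments": {"rows": [{"fingers": -1,"dp": [0,0,-0.03],"yaw": 0},{"fingers": -1,"dp": [0,0,-0.06],"yaw": 0},{"fingers": -1,"dp": [0,0,-0.09],"yaw": 0},{"fingers": -1,"dp": [0,0,-0.12],"yaw": 0},{"fingers": -1,"dp": [0,0.01,-0.14],"yaw": 0},{"fingers": -1,"dp": [-0.01,0.04,-0.14],"yaw": 0.02},{"fingers": -1,"dp": [-0.025,0.07,-0.14],"yaw": 0.04},{"fingers": -1,"dp": [-0.04,0.1,-0.14],"yaw": 0.06},{"fingers": -1,"dp": [-0.05,0.135,-0.14],"yaw": 0.08},{"fingers": -1,"dp": [-0.065,0.17,-0.14],"yaw": 0.1},{"fingers": -1,"dp": [-0.08,0.205,-0.14],"yaw": 0.12},{"fingers": -1,"dp": [-0.095,0.24,-0.14],"yaw": 0.12},{"fingers": -1,"dp": [-0.105,0.275,-0.14],"yaw": 0.12},{"fingers": -1,"dp": [-0.12,0.31,-0.14],"yaw": 0.12},{"fingers": -1,"dp": [-0.13,0.345,-0.14],"yaw": 0.12},{"fingers": -1,"dp": [-0.143,0.372,-0.14],"yaw": 0.12},{"fingers": -1,"dp": [-0.143,0.382,-0.14],"yaw": 0.12},{"fingers": -1,"dp": [-0.143,0.382,-0.14],"yaw": 0.12},{"fingers": -1,"dp": [-0.143,0.382,-0.14],"yaw": 0.12},{"fingers": -1,"dp": [-0.143,0.382,-0.14],"yaw": 0.12}]}}

```text
t: 5.52
ee_pos: [0.5841, 0.1297, 0.1995]
tool_rot: [[-0.998, 0.06, -0.002], [0.06, 0.998, -0.001], [0.002, -0.001, -1.0]]
wrist_force: [-0.7, 0.7, -2.2]
finger_gap: 0.0197
```

Run:
```python
from h import *
import pickle
s=r.get_state();print(s["t"],s["ee_pos"],s["tool_rot"][0],s["wrist_force"],s["wrist_torque"],s["finger_gap"])
f=grab("wrist");pickle.dump(f,open("w3.pkl","wb"));cv2.imwrite("pics/w3.png",cv2.convertScaleAbs(f["image"],alpha=1.4));print(r.get_state()["ee_pos"])
```

```text
5.5167 [0.5841 0.1297 0.1995] [-0.9982  0.0595 -0.0017] [-0.6806  0.6509 -2.1809] [-0.0128  0.0329 -0.0152] 0.019708264047924712
[0.5843 0.1295 0.1997]
```

View pics/w3.png

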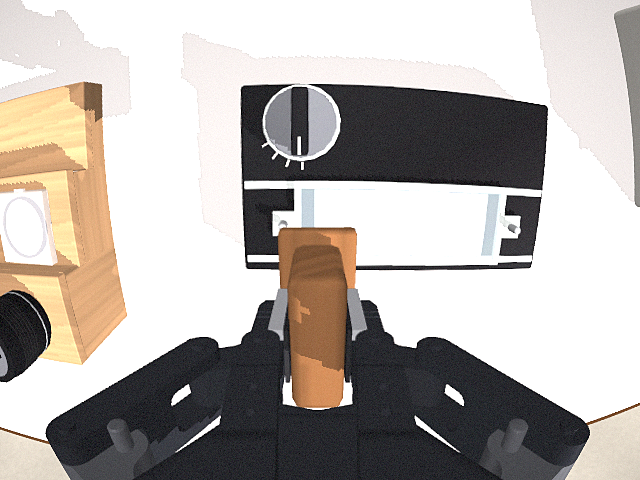

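The wrist view shows the wiper held straight. The box corners are near (242,87), (547,106) and (530,268), the right pin top is at (517,230) and the dial disc at (301,122).

Run:
```python
from h import *
import pickle
f=pickle.load(open("w3.pkl","rb"))
B=[onz(f,p,.045) for p in[(242,87),(547,106),(531,268),(245,268)]]
for b in B:print(b)
print("mean",np.mean(B,0))
for a,b in((1,0),(2,3)):
    d=B[a]-B[b];print(np.degrees(np.arctan2(-d[0],d[1])),np.linalg.norm(d))
print("pinR top",onz(f,(517,230),.063),"pinL",onz(f,(283,222),.063))
print("disc",onz(f,(301,122),.074),"bar",onz(f,(300,90),.096),onz(f,(300,152),.096))
print("rail",onz(f,(246,185),.045),onz(f,(540,192),.045))
t=pickle.load(open("w3.pkl","rb"))
# glass sheen band ends
for p in[(302,188),(314,188),(487,193),(499,193),(482,255),(497,256)]:print(onz(f,p,.051))
```

```text
[0.4698 0.0768 0.045 ]
[0.487 0.342 0.045]
[0.6402 0.3331 0.045 ]
[0.6212 0.0649 0.045 ]
mean [0.5545 0.2042 0.045 ]
-3.718006813865685 0.265751832589284
-4.046398414086588 0.26886963530644925
pinR top [0.5958 0.3013 0.063 ] pinL [0.5784 0.1035 0.063 ]
disc [0.5033 0.1231 0.074 ] bar [0.4828 0.1247 0.096 ] [0.5239 0.122  0.096 ]
rail [0.5497 0.0737 0.045 ] [0.5661 0.3353 0.045 ]
[0.5545 0.1195 0.051 ]
[0.5551 0.1289 0.051 ]
[0.5651 0.2754 0.051 ]
[0.5653 0.2873 0.051 ]
[0.6205 0.2738 0.051 ]
[0.6226 0.2894 0.051 ]
```

Call:
{"name": "jog_arm", "arguments": {"rows": [{"fingers": -1,"dp": [0,0.0015,0.03],"yaw": 0.007},{"fingers": -1,"dp": [0,0.0015,0.06],"yaw": 0.007},{"fingers": -1,"dp": [0,0.0015,0.09],"yaw": 0.007},{"fingers": -1,"dp": [0,0.0015,0.11],"yaw": 0.007},{"fingers": -1,"dp": [0,0.0015,0.118],"yaw": 0.007},{"fingers": -1,"dp": [0,0.0015,0.118],"yaw": 0.007},{"fingers": -1,"dp": [0,0.0015,0.118],"yaw": 0.007},{"fingers": -1,"dp": [0,0.0015,0.118],"yaw": 0.007},{"fingers": -1,"dp": [0,0.0015,0.118],"yaw": 0.007}]}}

```text
t: 6.32
ee_pos: [0.5864, 0.1323, 0.0838]
tool_rot: [[-0.998, 0.066, 0.004], [0.066, 0.998, 0.0], [-0.004, 0.0, -1.0]]
wrist_force: [0.3, 0.5, -0.8]
finger_gap: 0.0194
```

Run:
```python
from h import *
s=r.get_state();print(s["t"],s["ee_pos"],s["tool_rot"],s["wrist_force"],s["wrist_torque"])
for n in("top","scene"):
    f=grab(n)
s=r.get_state();print(s["ee_pos"],s["wrist_force"])
```

```text
6.3167 [0.5864 0.1323 0.0838] [[-0.9978  0.0662  0.0036]
 [ 0.0662  0.9978  0.0001]
 [-0.0036  0.0004 -1.    ]] [ 0.3119  0.5051 -0.7601] [0.0054 0.0269 0.0113]
[0.586  0.1325 0.0835] [ 0.2816  0.3442 -1.6336]
```

Call:
{"name": "jog_arm", "arguments": {"rows": [{"fingers": -1,"dp": [0.0015,-0.001,0.003],"yaw": 0},{"fingers": -1,"dp": [0.0015,-0.001,0.006],"yaw": 0},{"fingers": -1,"dp": [0.0015,-0.001,0.006],"yaw": 0},{"fingers": -1,"dp": [0.0015,-0.001,0.006],"yaw": 0},{"fingers": -1,"dp": [0.0015,-0.001,0.006],"yaw": 0},{"fingers": -1,"dp": [0.0015,-0.001,0.006],"yaw": 0}]}}

```text
t: 6.92
ee_pos: [0.5835, 0.1316, 0.0761]
tool_rot: [[-0.998, 0.066, 0.0], [0.066, 0.998, -0.0], [-0.0, -0.0, -1.0]]
wrist_force: [0.3, 0.5, 1.4]
finger_gap: 0.02
```

Call:
{"name": "jog_arm", "arguments": {"rows": [{"fingers": -1,"dp": [0,0,0.001],"yaw": 0},{"fingers": -1,"dp": [0,0,0.0015],"yaw": 0},{"fingers": -1,"dp": [0,0,0.0015],"yaw": 0},{"fingers": -1,"dp": [0,0,0.0015],"yaw": 0}]}}

```text
t: 7.25
ee_pos: [0.5836, 0.1316, 0.0747]
tool_rot: [[-0.998, 0.066, 0.0], [0.066, 0.998, 0.0], [-0.0, 0.0, -1.0]]
wrist_force: [-0.6, -0.5, 3.4]
finger_gap: 0.0197
```

Call:
{"name": "jog_arm", "arguments": {"rows": [{"fingers": -1,"dp": [0,0.002,-0.0002],"yaw": 0},{"fingers": -1,"dp": [0,0.006,-0.0004],"yaw": 0},{"fingers": -1,"dp": [0,0.01,-0.0004],"yaw": 0},{"fingers": -1,"dp": [0,0.014,-0.0004],"yaw": 0},{"fingers": -1,"dp": [0,0.018,-0.0004],"yaw": 0},{"fingers": -1,"dp": [0,0.022,-0.0004],"yaw": 0},{"fingers": -1,"dp": [0,0.026,-0.0004],"yaw": 0},{"fingers": -1,"dp": [0,0.03,-0.0004],"yaw": 0},{"fingers": -1,"dp": [0,0.034,-0.0004],"yaw": 0},{"fingers": -1,"dp": [0,0.038,-0.0004],"yaw": 0}]}}

```text
t: 8.08
ee_pos: [0.5859, 0.17, 0.0749]
tool_rot: [[-0.998, 0.066, -0.0], [0.066, 0.998, -0.0], [0.0, -0.0, -1.0]]
wrist_force: [-0.7, -2.4, 3.0]
finger_gap: 0.0192
```

Call:
{"name": "jog_arm", "arguments": {"rows": [{"fingers": -1,"dp": [0,0.004,0],"yaw": 0},{"fingers": -1,"dp": [0,0.008,0],"yaw": 0},{"fingers": -1,"dp": [0,0.012,0],"yaw": 0},{"fingers": -1,"dp": [0,0.016,0],"yaw": 0},{"fingers": -1,"dp": [0,0.02,0],"yaw": 0},{"fingers": -1,"dp": [0,0.024,0],"yaw": 0},{"fingers": -1,"dp": [0,0.028,0],"yaw": 0},{"fingers": -1,"dp": [0,0.032,0],"yaw": 0},{"fingers": -1,"dp": [0,0.036,0],"yaw": 0},{"fingers": -1,"dp": [0,0.04,0],"yaw": 0},{"fingers": -1,"dp": [0,0.044,0],"yaw": 0},{"fingers": -1,"dp": [0,0.048,0],"yaw": 0},{"fingers": -1,"dp": [0,0.052,0],"yaw": 0}]}}

```text
t: 9.17
ee_pos: [0.5894, 0.2218, 0.0749]
tool_rot: [[-0.998, 0.066, -0.0], [0.066, 0.998, -0.0], [0.0, -0.0, -1.0]]
wrist_force: [0.3, -2.0, 2.2]
finger_gap: 0.0197
```

Call:
{"name": "jog_arm", "arguments": {"rows": [{"fingers": -1,"dp": [0,0.004,0],"yaw": 0},{"fingers": -1,"dp": [0,0.008,0],"yaw": 0},{"fingers": -1,"dp": [0,0.012,0],"yaw": 0},{"fingers": -1,"dp": [0,0.016,0],"yaw": 0},{"fingers": -1,"dp": [0,0.02,0],"yaw": 0},{"fingers": -1,"dp": [0,0.024,0],"yaw": 0},{"fingers": -1,"dp": [0,0.028,0],"yaw": 0},{"fingers": -1,"dp": [0,0.032,0],"yaw": 0},{"fingers": -1,"dp": [0,0.036,0],"yaw": 0},{"fingers": -1,"dp": [0,0.04,0],"yaw": 0},{"fingers": -1,"dp": [0,0.044,0],"yaw": 0},{"fingers": -1,"dp": [0,0.048,0],"yaw": 0},{"fingers": -1,"dp": [0,0.051,0],"yaw": 0},{"fingers": -1,"dp": [0,0.052,0],"yaw": 0},{"fingers": -1,"dp": [0,0.052,0],"yaw": 0},{"fingers": -1,"dp": [0,0.052,0],"yaw": 0}]}}

```text
t: 10.5
ee_pos: [0.5928, 0.2739, 0.0749]
tool_rot: [[-0.998, 0.066, 0.0], [0.066, 0.998, 0.001], [-0.0, 0.001, -1.0]]
wrist_force: [-0.2, -0.6, 2.3]
finger_gap: 0.0195
```

Call:
{"name": "jog_arm", "arguments": {"rows": [{"fingers": -1,"dp": [0,0,-0.02],"yaw": 0},{"fingers": -1,"dp": [0,0,-0.05],"yaw": 0},{"fingers": -1,"dp": [0,0,-0.08],"yaw": 0},{"fingers": -1,"dp": [0,0,-0.11],"yaw": 0},{"fingers": -1,"dp": [0.003,-0.015,-0.125],"yaw": 0},{"fingers": -1,"dp": [0.009,-0.05,-0.125],"yaw": 0},{"fingers": -1,"dp": [0.015,-0.085,-0.125],"yaw": 0},{"fingers": -1,"dp": [0.021,-0.12,-0.125],"yaw": -0.02},{"fingers": -1,"dp": [0.027,-0.155,-0.125],"yaw": -0.04},{"fingers": -1,"dp": [0.033,-0.19,-0.125],"yaw": -0.06},{"fingers": -1,"dp": [0.039,-0.225,-0.125],"yaw": -0.08},{"fingers": -1,"dp": [0.045,-0.26,-0.125],"yaw": -0.1},{"fingers": -1,"dp": [0.051,-0.295,-0.125],"yaw": -0.12},{"fingers": -1,"dp": [0.057,-0.33,-0.125],"yaw": -0.127},{"fingers": -1,"dp": [0.063,-0.365,-0.125],"yaw": -0.127},{"fingers": -1,"dp": [0.069,-0.4,-0.125],"yaw": -0.127},{"fingers": -1,"dp": [0.075,-0.435,-0.125],"yaw": -0.127},{"fingers": -1,"dp": [0.08,-0.47,-0.125],"yaw": -0.127},{"fingers": -1,"dp": [0.085,-0.5,-0.125],"yaw": -0.127},{"fingers": -1,"dp": [0.091,-0.525,-0.125],"yaw": -0.127}]}}

```text
t: 12.17
ee_pos: [0.4671, -0.2466, 0.1994]
tool_rot: [[-0.998, -0.059, 0.001], [-0.059, 0.998, 0.001], [-0.001, 0.0, -1.0]]
wrist_force: [0.8, -0.1, -1.4]
finger_gap: 0.0195
```

Call:
{"name": "jog_arm", "arguments": {"rows": [{"fingers": -1,"dp": [0,-0.01,0],"yaw": 0},{"fingers": -1,"dp": [0,-0.01,0],"yaw": 0},{"fingers": -1,"dp": [0,-0.01,0.025],"yaw": 0},{"fingers": -1,"dp": [0,-0.01,0.05],"yaw": 0},{"fingers": -1,"dp": [0,-0.01,0.08],"yaw": 0},{"fingers": -1,"dp": [0,-0.01,0.105],"yaw": 0},{"fingers": -1,"dp": [0,-0.01,0.12],"yaw": 0},{"fingers": -1,"dp": [0,-0.01,0.12],"yaw": 0},{"fingers": -1,"dp": [0,-0.01,0.12],"yaw": 0},{"fingers": -1,"dp": [0,-0.01,0.12],"yaw": 0}]}}

```text
t: 13.0
ee_pos: [0.4689, -0.254, 0.0806]
tool_rot: [[-0.998, -0.062, 0.001], [-0.062, 0.998, -0.0], [-0.001, -0.001, -1.0]]
wrist_force: [-0.8, 0.2, -1.4]
finger_gap: 0.0195
```

Call:
{"name": "jog_arm", "arguments": {"rows": [{"fingers": -1,"dp": [0.004,-0.002,0.007],"yaw": 0},{"fingers": -1,"dp": [0.004,-0.002,0.014],"yaw": 0},{"fingers": -1,"dp": [0.004,-0.002,0.0185],"yaw": 0},{"fingers": -1,"dp": [0.004,-0.002,0.0185],"yaw": 0},{"fingers": -1,"dp": [0.004,-0.002,0.0185],"yaw": 0},{"fingers": -1,"dp": [0.004,-0.002,0.0185],"yaw": 0}]}}

```text
t: 13.5
ee_pos: [0.4642, -0.2569, 0.0615]
tool_rot: [[-0.998, -0.061, -0.0], [-0.061, 0.998, 0.0], [0.0, 0.0, -1.0]]
wrist_force: [-0.1, 1.1, -0.7]
finger_gap: 0.0193
```

Call:
{"name": "jog_arm", "arguments": {"rows": [{"fingers": -1,"dp": [0,0,0.001],"yaw": 0},{"fingers": -1,"dp": [0,0,0.0015],"yaw": 0},{"fingers": -1,"dp": [0,0,0.0015],"yaw": 0},{"fingers": -1,"dp": [0,0,0.0015],"yaw": 0}]}}

```text
t: 13.83
ee_pos: [0.4643, -0.257, 0.0601]
tool_rot: [[-0.998, -0.061, 0.0], [-0.061, 0.998, -0.0], [-0.0, -0.0, -1.0]]
wrist_force: [-0.1, 0.2, 1.2]
finger_gap: 0.0194
```

Call:
{"name": "jog_arm", "arguments": {"rows": [{"fingers": -0.3,"dp": [0,0,0],"yaw": 0},{"fingers": 0.2,"dp": [0,0,0],"yaw": 0},{"fingers": 1,"dp": [0,0,0],"yaw": 0},{"fingers": 1,"dp": [0,0,0],"yaw": 0},{"fingers": 1,"dp": [0,0,0],"yaw": 0},{"fingers": 1,"dp": [0,0,0],"yaw": 0},{"fingers": 1,"dp": [0,0,0],"yaw": 0},{"fingers": 1,"dp": [0,0,0],"yaw": 0},{"fingers": 1,"dp": [0,0,-0.02],"yaw": 0},{"fingers": 1,"dp": [0,0,-0.05],"yaw": 0},{"fingers": 1,"dp": [0,0,-0.08],"yaw": 0},{"fingers": 1,"dp": [0,0,-0.11],"yaw": 0},{"fingers": 1,"dp": [0,0,-0.14],"yaw": 0},{"fingers": 1,"dp": [0,0,-0.14],"yaw": 0},{"fingers": 1,"dp": [0,0,-0.14],"yaw": 0},{"fingers": 1,"dp": [0,0,-0.14],"yaw": 0}]}}

```text
t: 15.17
ee_pos: [0.4637, -0.2563, 0.1995]
tool_rot: [[-0.998, -0.061, -0.001], [-0.061, 0.998, 0.001], [0.001, 0.001, -1.0]]
wrist_force: [-0.7, 0.1, 0.2]
finger_gap: 0.0855
```

Run:
```python
from h import *
f=grab("wrist");s=grab("scene")
a=cv2.convertScaleAbs(f["image"][100:400,120:520],alpha=1.4);b=cv2.resize(s["image"][110:260,120:320],(400,300))
cv2.imwrite("pics/m4.png",np.hstack([a,b]));s=r.get_state();print(s["ee_pos"],s["tool_rot"][:2],s["wrist_force"])
```

```text
[ 0.4632 -0.256   0.1984] [[-0.9981 -0.0611 -0.0026]
 [-0.0611  0.9981  0.0023]] [ 0.6528  0.4187 -0.5988]
```

View pics/m4.png

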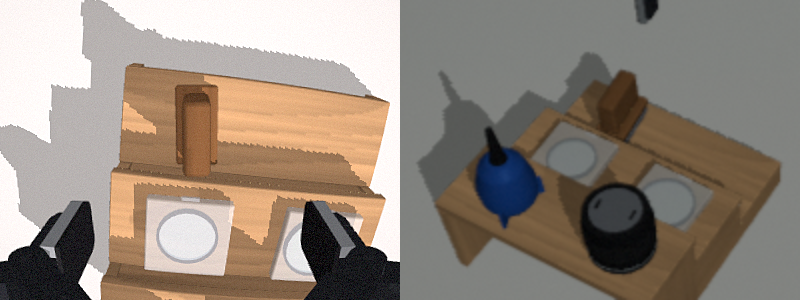

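The wiper stands flat on the lowest step, pad down, and the lens, filter cases and blower haven't moved. Next is the dial.

Call:
{"name": "jog_arm", "arguments": {"rows": [{"fingers": 0,"dp": [-0.006,0.035,0],"yaw": 0.02},{"fingers": 0,"dp": [-0.012,0.07,0],"yaw": 0.06},{"fingers": 0,"dp": [-0.018,0.105,0],"yaw": 0.1},{"fingers": 0,"dp": [-0.024,0.14,0],"yaw": 0.127},{"fingers": 0,"dp": [-0.03,0.175,0],"yaw": 0.127},{"fingers": 0,"dp": [-0.036,0.21,0],"yaw": 0.127},{"fingers": 0,"dp": [-0.042,0.245,0],"yaw": 0.127},{"fingers": 0,"dp": [-0.048,0.28,0],"yaw": 0.127},{"fingers": 0,"dp": [-0.054,0.315,0],"yaw": 0.127},{"fingers": 0,"dp": [-0.06,0.35,0],"yaw": 0.127},{"fingers": 0,"dp": [-0.0625,0.37,0],"yaw": 0.127},{"fingers": 0,"dp": [-0.0625,0.376,0],"yaw": 0.127},{"fingers": 0,"dp": [-0.0625,0.376,0],"yaw": 0.127},{"fingers": 0,"dp": [-0.0625,0.376,0.02],"yaw": 0.127},{"fingers": 0,"dp": [-0.0625,0.376,0.04],"yaw": 0.127},{"fingers": 0,"dp": [-0.0625,0.376,0.06],"yaw": 0.127},{"fingers": 0,"dp": [-0.0625,0.376,0.06],"yaw": 0.127},{"fingers": 0,"dp": [-0.0625,0.376,0.06],"yaw": 0.127},{"fingers": 0,"dp": [-0.0625,0.376,0.06],"yaw": 0.127}]}}

```text
t: 16.85
ee_pos: [0.504, 0.1213, 0.1402]
tool_rot: [[-0.998, 0.067, 0.0], [0.067, 0.998, -0.0], [-0.0, -0.0, -1.0]]
wrist_force: [0.6, -0.7, 0.5]
finger_gap: 0.0428
```

Run:
```python
from h import *
import pickle
f=grab("wrist");pickle.dump(f,open("w5.pkl","wb"));cv2.imwrite("pics/w5.png",cv2.convertScaleAbs(f["image"],alpha=1.4));s=r.get_state();print(s["t"],s["ee_pos"],s["tool_rot"],s["wrist_force"],s["finger_gap"])
```

```text
16.9 [0.5044 0.1216 0.1407] [[-0.9978  0.0668  0.0015]
 [ 0.0668  0.9978 -0.0001]
 [-0.0015 -0.     -1.    ]] [ 0.1433  0.2687 -0.2351] 0.04236937620830986
```

View pics/w5.png

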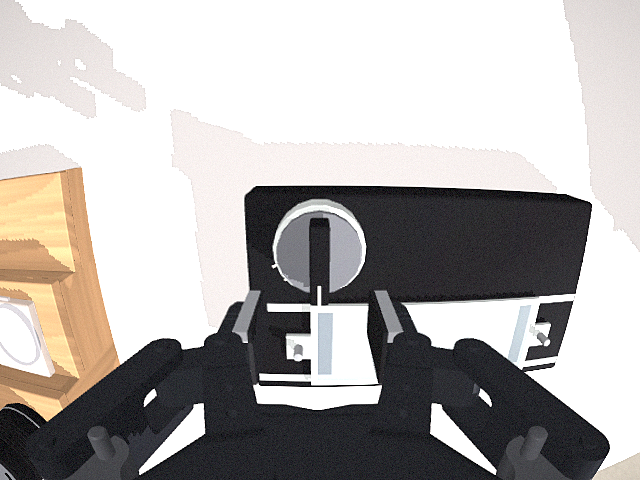

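The bar runs from (319,218) to (318,303), centred between the jaws.

Run:
```python
from h import *
import pickle
f=pickle.load(open("w5.pkl","rb"));a=pickle.load(open("w3.pkl","rb"))
print(onz(f,(319,218),.096),onz(f,(318,303),.096),onz(f,(320,249),.074))
print(tri([(a,(300,90)),(f,(319,218))]),tri([(a,(300,152)),(f,(318.5,300))]))
```

```text
[0.4757 0.1243 0.096 ] [0.524  0.1205 0.096 ] [0.4995 0.1234 0.074 ]
(array([0.4803, 0.124 , 0.076 ]), np.float64(7.984849598733403e-05)) (array([0.5241, 0.1213, 0.0917]), np.float64(0.000526141928894695))
```

Call:
{"name": "jog_arm", "arguments": {"rows": [{"fingers": 0,"dp": [0.002,0.0008,0.02],"yaw": 0},{"fingers": 0,"dp": [0.002,0.0008,0.04],"yaw": 0},{"fingers": 0,"dp": [0.002,0.0008,0.055],"yaw": 0},{"fingers": 0,"dp": [0.002,0.0008,0.0625],"yaw": 0},{"fingers": 0,"dp": [0.002,0.0008,0.0625],"yaw": 0},{"fingers": 0,"dp": [0.002,0.0008,0.0625],"yaw": 0},{"fingers": 0,"dp": [0.002,0.0008,0.0625],"yaw": 0}]}}

```text
t: 17.48
ee_pos: [0.5026, 0.1232, 0.0785]
tool_rot: [[-0.998, 0.066, 0.002], [0.066, 0.998, 0.0], [-0.002, 0.0, -1.0]]
wrist_force: [0.3, 0.3, -0.0]
finger_gap: 0.0427
```

Call:
{"name": "jog_arm", "arguments": {"rows": [{"fingers": 0,"dp": [0,-0.0004,0.001],"yaw": 0},{"fingers": -1,"dp": [0,-0.0004,0.001],"yaw": 0},{"fingers": -1,"dp": [0,-0.0004,0.001],"yaw": 0},{"fingers": -1,"dp": [0,-0.0004,0.001],"yaw": 0},{"fingers": -1,"dp": [0,-0.0004,0.001],"yaw": 0},{"fingers": -1,"dp": [0,-0.0004,0.001],"yaw": 0},{"fingers": -1,"dp": [0,-0.0004,0.001],"yaw": 0},{"fingers": -1,"dp": [0,-0.0004,0.001],"yaw": 0}], "grip_force": 22}}

```text
t: 18.15
ee_pos: [0.5019, 0.1226, 0.0769]
tool_rot: [[-0.998, 0.066, 0.001], [0.066, 0.998, -0.0], [-0.001, -0.0, -1.0]]
wrist_force: [-1.1, -1.9, 5.6]
finger_gap: 0.0105
```

Run:
```python
from h import *
s=r.get_state();print(s["t"],s["ee_pos"],s["tool_rot"],s["wrist_force"],s["wrist_torque"],s["finger_gap"])
```

```text
18.15 [0.5019 0.1226 0.0769] [[-0.9978  0.0656  0.0007]
 [ 0.0656  0.9978 -0.0003]
 [-0.0007 -0.0003 -1.    ]] [-1.1238 -1.9236  5.5838] [-0.2515  0.1989 -0.0256] 0.01052295294116994
```

Call:
{"name": "jog_arm", "arguments": {"rows": [{"fingers": -1,"dp": [0,0,0],"yaw": 0.06},{"fingers": -1,"dp": [0,0,0],"yaw": 0.12},{"fingers": -1,"dp": [0,0,0],"yaw": 0.18},{"fingers": -1,"dp": [0,0,0],"yaw": 0.24},{"fingers": -1,"dp": [0,0,0],"yaw": 0.3},{"fingers": -1,"dp": [0,0,0],"yaw": 0.36},{"fingers": -1,"dp": [0,0,0],"yaw": 0.42},{"fingers": -1,"dp": [0,0,0],"yaw": 0.48},{"fingers": -1,"dp": [0,0,0],"yaw": 0.53},{"fingers": -1,"dp": [0,0,0],"yaw": 0.53}]}}

```text
t: 18.98
ee_pos: [0.502, 0.1228, 0.0769]
tool_rot: [[-0.827, 0.562, 0.001], [0.562, 0.827, -0.0], [-0.001, 0.001, -1.0]]
wrist_force: [-0.9, -0.1, 5.3]
finger_gap: 0.0101
```

Run:
```python
from h import *
s=r.get_state();print(s["t"],s["ee_pos"],np.degrees(np.arctan2(s["tool_rot"][0][1],s["tool_rot"][1][1])),s["wrist_force"],s["wrist_torque"],s["finger_gap"])
```

```text
18.9833 [0.502  0.1228 0.0769] 34.2182305146577 [-0.8826 -0.1095  5.3481] [-0.1573  0.0969  0.0758] 0.010125621977316802
```

Call:
{"name": "jog_arm", "arguments": {"rows": [{"fingers": -1,"dp": [0,0,0],"yaw": 0.06},{"fingers": -1,"dp": [0,0,0],"yaw": 0.12},{"fingers": -1,"dp": [0,0,0],"yaw": 0.18},{"fingers": -1,"dp": [0,0,0],"yaw": 0.24},{"fingers": -1,"dp": [0,0,0],"yaw": 0.3},{"fingers": -1,"dp": [0,0,0],"yaw": 0.36},{"fingers": -1,"dp": [0,0,0],"yaw": 0.42},{"fingers": -1,"dp": [0,0,0],"yaw": 0.48},{"fingers": -1,"dp": [0,0,0],"yaw": 0.53},{"fingers": -1,"dp": [0,0,0],"yaw": 0.56},{"fingers": -1,"dp": [0,0,0],"yaw": 0.57},{"fingers": -1,"dp": [0,0,0],"yaw": 0.57},{"fingers": -1,"dp": [0,0,0],"yaw": 0.57},{"fingers": -1,"dp": [0,0,0],"yaw": 0.57}]}}

```text
t: 20.15
ee_pos: [0.5022, 0.123, 0.0769]
tool_rot: [[-0.395, 0.919, 0.001], [0.919, 0.395, 0.0], [-0.0, 0.001, -1.0]]
wrist_force: [-0.2, 0.2, 4.7]
finger_gap: 0.0105
```

Run:
```python
from h import *
s=r.get_state();print(s["t"],s["ee_pos"],np.degrees(np.arctan2(s["tool_rot"][0][1],s["tool_rot"][1][1])),s["wrist_force"],s["wrist_torque"],s["finger_gap"])
f=grab("wrist");t=grab("scene");
b=cv2.resize(t["image"][210:360,325:515],(760,600),interpolation=cv2.INTER_CUBIC);cv2.imwrite("pics/s6.png",cv2.convertScaleAbs(b,alpha=1.4))
cv2.imwrite("pics/w6.png",cv2.convertScaleAbs(f["image"],alpha=1.4))
```

```text
20.15 [0.5022 0.123  0.0769] 66.76370070314454 [-0.1836  0.2275  4.6731] [-0.0162  0.0448  0.0789] 0.010518125654052293
```

View pics/s6.png

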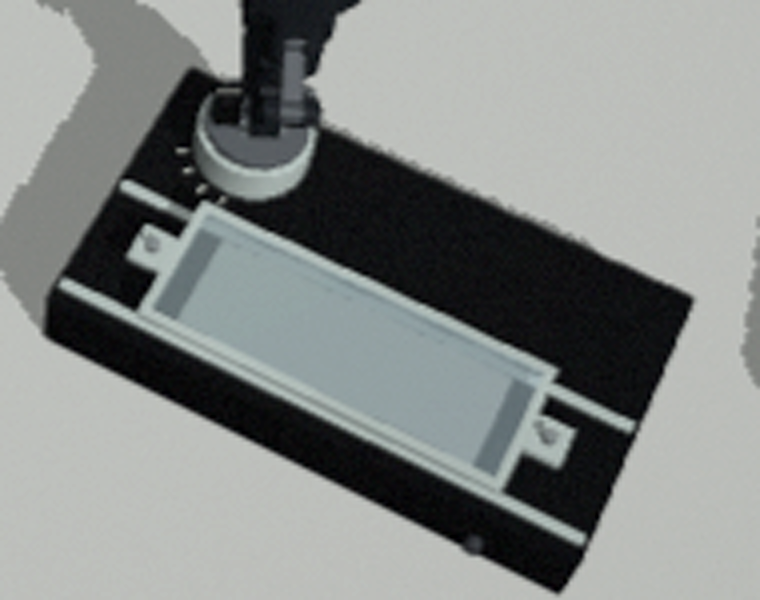

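View pics/w6.png

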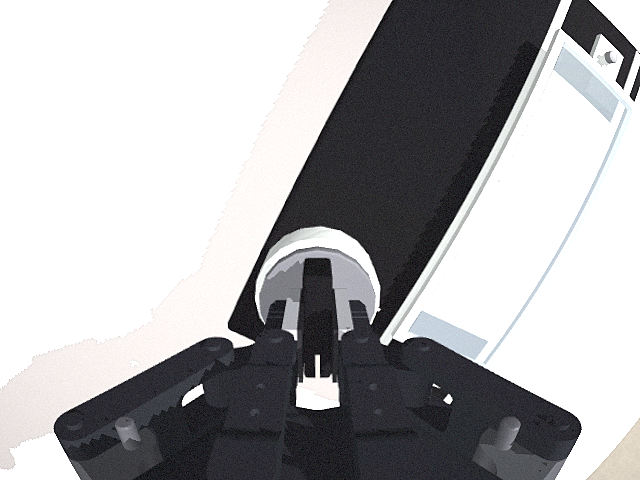

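The scene view shows the glass raised, with a gap under its frame along the rail. In the wrist view the bar's centre line runs (317,262)–(317.5,372), in line with the jaws. One numeric check of the dial angle and lift.

Run:
```python
from h import *
f=grab("wrist");s=grab("scene")
g=cv2.GaussianBlur(cv2.cvtColor(f["image"],cv2.COLOR_BGR2GRAY),(3,3),0)
P=[]
for y in range(266,300,3):
    row=g[y,285:350].astype(int);m=np.where(row<40)[0]+285
    m=m[abs(m-317)<22]
    if len(m):P.append((m.min(),m.max(),y))
print(P[:12])
a=onz(f,(317,262),.096);b=onz(f,(317.5,372),.096);d=b-a
print("bar yaw cw deg",-np.degrees(np.arctan2(d[1],d[0])),"len",np.linalg.norm(d))
# lift: scene frame outer corners (crop x4 at 325,210), triangulated against known xy (holder pose)
c=np.array([.5545,.204]);th=np.radians(-3.8);R=np.array([[np.cos(th),-np.sin(th)],[np.sin(th),np.cos(th)]])
for n,px,l in[("-x+y",(557,372),(0,.091)),("+x+y",(500,490),(.07,.091)),("-x-y",(203,205),(0,-.091)),("+x-y",(143,312),(.07,-.091))]:
    w=c+R@np.array(l);o,dd=ray(s,(325+px[0]/4,210+px[1]/4));k=np.dot(w-o[:2],dd[:2])/np.dot(dd[:2],dd[:2]);print(n,"z",(o+k*dd)[2])
for n,px,l in[("0 +x+y",(225,447),(.07,.091)),("0 +x-y",(50,358),(.07,-.091)),("0 -x-y",(80,307),(0,-.091)),("0 -x+y",(255,390),(0,.091))]:
    w=c+R@np.array(l);o,dd=ray(s,(335+px[0]/2,220+(px[1]-220)/2));k=np.dot(w-o[:2],dd[:2])/np.dot(dd[:2],dd[:2]);print(n,"z",(o+k*dd)[2])
q=r.get_state();print(q["t"],q["wrist_torque"],q["finger_gap"],np.degrees(np.arctan2(q["tool_rot"][0][1],q["tool_rot"][1][1])))
```

```text
[(np.int64(304), np.int64(329), 266), (np.int64(304), np.int64(330), 269), (np.int64(304), np.int64(330), 272), (np.int64(303), np.int64(330), 275), (np.int64(303), np.int64(330), 278), (np.int64(303), np.int64(330), 281), (np.int64(303), np.int64(330), 284), (np.int64(303), np.int64(330), 287), (np.int64(302), np.int64(333), 290), (np.int64(301), np.int64(333), 293), (np.int64(301), np.int64(333), 296), (np.int64(301), np.int64(334), 299)]
bar yaw cw deg 66.56515606967722 len 0.04781924843730955
-x+y z 0.05691222326717682
+x+y z 0.06137278383245337
-x-y z 0.05460877619025606
+x-y z 0.06028296011214496
0 +x+y z 0.053372901605863166
0 +x-y z 0.05594136528717408
0 -x-y z 0.04589705233394492
0 -x+y z 0.047521895935849656
20.35 [-0.0427  0.115   0.153 ] 0.010525177788155723 66.76449149350934
```

```bash
python3 -c "
from rig import r
print(r.job_done())"
```

```text
the job is handed in; nothing more can be done
None
```

I wiped the glass and put the wiper back. The job was handed in at about 20.4 s with the arm still gripping the dial at its third click and holding it against the spring.

- **Wipe:** one unbroken pass from the dial end to the other end. The pad pressed with about 3.5 to 4.5 N after allowing for the wiper's weight. It covered the whole pane and stayed clear of both pins.
- **Wiper return:** it stands flat, pad down, on the lowest step and is released. The close-up afterwards showed the lens, filter cases and blower in place.
- **Dial:** gripped with 22 N and turned clockwise about 1.10 rad, past the third click (1.05) and short of the end stop (1.15). The arm's own reading and the bar seen in the wrist picture agree on this to about 0.2°.
- **Glass lift:** measured from the scene picture at about 7.6 mm on average. Single corners varied by a few mm from the picking error, so this is consistent with the full 8 mm but not exact.
- **Readings that disagreed or stood out:** torque about the dial's axis read 0.08 and then 0.15 Nm at the same pose. I took this as sensor noise. An upward force of about 5 N appeared on closing the grip and remained while holding. It is probably the pads dragging on the bar as they swing forward.

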